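Put the check samples away in the purged chest

TASK

Put every grey metal check sample that lies loose on the bench to the right of the grey chest into the chest, each flat on the chest floor. Then lift the knee of the folding lid stay past centre to unlock it and lower the lid gently, without letting it slam, until it is fully shut; only then turn the purge selector on the chest's left side the shorter way round until its pointer stands at the long thick rib. Leave the jar and the loupe that stand just beyond the samples where they are.

Things in the scene. Friction and masses are not known exactly. Their poses are not given: they have to be found in the camera images.
- chest: fixed grey open-topped chest, outside 200 (x) x 260 (y) x 60 mm high, walls 6, floor 10 mm thick, 50 mm deep inside. Origin: centre of its underside; at zero yaw +x points away from the robot, +y to its left. Lid hinged along the far (+x) top edge; folding stay outside the right (-y) wall; control pod 120 x 112 x 50 mm high with the selector built onto the left (+y) wall
- lid (a joint): angle of the aluminium lid (201 x 254 x 7 mm, 0.35 kg) about its hinge, along chest y at chest x = +0.100, z = 0.060 m: 0 = open as found (83 degrees up from shut), 1.45 = fully shut on the rim. A friction hinge (0.5 N m) holds the lid wherever it is left; it cannot close while the stay is locked
- lid_handle (a point): middle of the bar handle on the lid's outer (upper when shut) face: bar 10 mm thick, 90 mm long along chest y, standing 30 mm clear of the face, 175 mm from the hinge
- lid_edge (a point): middle of the lid's free edge, on its outer (upper when shut) face, 195 mm from the hinge
- stay (a joint): angle of the stay's lower link about point stay_pivot. 0 = locked as found (knee on its stop, 5 mm past centre on the hinge side); grows as the knee is lifted up and towards the robot on a circle about the pivot: dead centre at about 0.07, then unlocked, and the lid comes down as it grows on; about 2.2 when the lid is shut, the knee then lying forward of the pivot beside the chest wall
- stay_pivot (a point): pivot of the steel folding stay's lower link on the chest, axis along chest y, at chest x = 0, y = -0.139, z = 0.048 m. Lower link 71 mm from pivot to knee; the upper link is as long and joins the knee to the lid's right edge 100 mm from the lid hinge
- knee_grip (a point): middle of the bright aluminium lift pin at the stay's knee: round, 14 mm thick, axis along chest y, 74 mm long, sticking out sideways from the stay to the right of the chest; this point is 184 mm to the right (-y) of the chest's middle and 39 mm from the pin's outer end
- selector (a joint): angle of the purge selector, a black pointer knob turning endlessly about the vertical, positive anticlockwise seen from above: 0 (or 6.283) = pointer at the long thick rib on the pod, on the robot's side of the knob (chest -x). The other seven ribs, every 45 degrees, are small. It stays where it is left (friction 0.04 N m, no clicks); starts between 0.9 and 5.4
- selector_grip (a point): on the knob's axis, half-way up its grip bar: bar 46 mm long, 14 mm thick, its top 11 mm above this point and its foot (a 48 mm round skirt) 14 mm below; the bar lies along the pointer. On the chest the axis is at x = 0, y = +0.190 m, this point at z = 0.074 m
- selector_tip (a point): on the pointer end of the grip bar (the end with a white line on top), 25 mm from the axis
- sample_1_mid (a point): centre (half-way up) of a grey metal check sample, a plain round disc 38 mm across and 22 mm high lying flat on the bench; not present in every run
- sample_2_mid (a point): centre (half-way up) of a grey metal check sample, a plain round disc 35 mm across and 16 mm high lying flat on the bench; not present in every run
- sample_4_mid (a point): centre (half-way up) of a grey metal check sample, a plain round disc 30 mm across and 26 mm high lying flat on the bench; not present in every run
- sample_5_mid (a point): centre (half-way up) of a grey metal check sample, a plain round disc 39 mm across and 18 mm high lying flat on the bench; not present in every run
- sample_6_mid (a point): centre (half-way up) of a grey metal check sample, a plain round disc 32 mm across and 20 mm high lying flat on the bench; not present in every run
- jar_mid (a point): centre of a white screw-top jar with a black cap, 42 mm across, 62 mm high, standing on the bench beyond the samples; a bystander
- loupe_mid (a point): centre of a small black loupe, 35 mm across, 35 mm high, standing on the bench beyond the samples; a bystander
Things that resemble listed ones, but are neither listed nor needed, are in the scene too. Leave any green look-alike of the part that bears sample_4_mid alone.

How it is judged:
By the outcome, as a careful person would: the job done as asked, in the order asked, and still so for the second after the job is handed in, with the robot touching nothing.
Of sample_1, sample_2, sample_4, sample_5, sample_6 only 3 to 5 are there at a start; the rules pass over those that are not, and their reading is None.
At some moment in a run one of sample_1, sample_2, sample_4, sample_5, sample_6 may be knocked a few centimetres aside while the robot is not near it.
Once in a run the grip may slacken for a moment while it holds something.
It also fails if it takes over 210 s, if anything falls off the work surface, if the arm or the gripper's body presses on something with over 40 N, if the wrist force passes 120 N, or if a joint passes its speed limit or range.

ROBOT

A 7-joint arm with a two-finger parallel gripper is mounted at the origin on a cart in front of the work surface, level with it; the furniture and walls round the work are solid. World frame = base frame: x ahead of the robot, y to its left, z up, the work surface at z = 0. Lengths are in mm, angles in rad, forces in N, time in s.
With the tool pointing down it reaches from about 350 to 900 mm from the base axis. Payload 8.1 kg.
Tool frame: the origin (TCP) lies on the mounting face of the last link; the fingertips stand 178 mm ahead of it and the grasp point (between the pads) lies 159 mm ahead of it (r.tip_reach is the distance from the TCP to the fingertips, in mm); z points along the fingers, y is the line along which they close (so a half turn about z gives the same grasp; the last joint's range is limited). The gripper opens to 92 mm and grips with 3 to 60 N. Pads are 19 mm wide; open, the fingers measure 130 mm over their backs; the gripper's body (75 mm by 190 mm) begins 47 mm behind the grasp point.
Start: joints at [1.022, 0.434, 0.025, 1.573, -0.012, 1.134, -0.075], TCP at [269.465, -563.934, 404.742] pointing down, gripper open.
Joint ranges: [-2.62, 2.62], [-0.44, 2.09], [-1.27, 1.32], [0.08, 2.57], [-1.32, 4.46], [0.12, 2], [-2.74, 2.74]. Speed limits (rad/s): [2.22, 2.22, 3.01, 3.01, 3.14, 3.14, 3.14].

INTERFACE

Orientations are given as a 3x3 rotation matrix whose columns are the frame's x, y, z axes.
In Python, from bench import get_obs, grab_frame, get_calibration, r gives the robot as it stands.
- The arm moves only by the shell command python3 -m pendant 'ROWS' [OPENING] [FORCE]. ROWS is JSON, a list of rows, each a list of 4 numbers: the shift along the world's x, y, z in mm, then the turn about the world's z in degrees. A call has 1 to 5 rows; each row is the pose to reach, as a shift and turn from the pose commanded when the call began; what a row does not reach only later rows make up. A row lasts 1/12 s, in which the tool goes at most 41.7 mm and 7.16 degrees, less where a joint would pass 70% of its speed; a pose out of reach is approached as far as the arm can. A call with a gripper value outside its range is refused whole. OPENING is the opening, from -1 (shut) to 1 (fully open), set as the call begins (- or left out, the last holds). The fingers move at their own pace and stop on an object; FORCE is the grip in N (left out, the last holds). Time passes only in rows, so rows that repeat a pose let the fingers close. It gives the time, the measured TCP pose, the force, the opening and the grip force at its end, in the units of the state.
- get_obs(): the state, without advancing time (a new reading comes with each control period).
- grab_frame(name): name is "scene" or "top" or "wrist"; returns (picture, depth): 384x512x3 uint8, red, green, blue; 384x512 float32, mm along the optical axis (not along the pixel's ray), 0 where there is no reading.
- get_calibration(name): a dict with "intrinsics" (3x3 intrinsics, pixels), "origin" and "rotation" of the camera in the world. Camera axes: x right, y down, z forward; pixel columns grow to the right and rows downward; lengths in mm; the calibration is good to about 2 mm. A picture is of the moment at which its call begins: read the wrist's pose just before it. get_calibration takes no time and is no camera call; for the wrist camera it gives the pose at the moment of the call.
- r.close_job(): hands the job in; it is judged then, once.
The state is a dict: "time": time; "q": joint angles; "qd": joint speeds; "effort": joint torques, N m; "ee_pos": TCP position; "tcp_rot": TCP orientation; "contact_force": force on the tool from outside, world axes, zero at the start; "wrist_torque": the same for the moment, N m; "gripper_width": finger opening in mm; "gripper_force": force on a finger pad.
Only numpy, scipy, OpenCV 4.12 (cv2) and the standard library are available. Lean on these libraries where they do the work, as an engineer would, in place of code of your own. Each camera call takes 0.05 s, during which the arm holds its last target. There are 200 camera calls.

## Working session

There is one attempt and no reset: what is moved stays moved. The work goes in short steps, Python scripts to look and compute and a shell command to move; the robot and the scene stay as the last step left them, time stands still between calls to the robot, and variables do not carry over. Pictures are saved under pics/ and viewed, at most 14 in all, crops included, and the job is handed in when it is done.

```bash
ls; mkdir -p pics; python3 - <<'E'
from bench import *
import cv2,numpy as np
o=get_obs();print(o)
for n in("scene","top","wrist"):
    c=get_calibration(n);print(n,c)
    p,d=grab_frame(n);cv2.imwrite(f"pics/{n}0.png",p[:,:,::-1]);np.savez(f"pics/{n}0.npz",p=p,d=d,**c)
E
```

```text
pics
{'time': 0.0, 'q': array([ 1.02239411,  0.43519122,  0.02497511,  1.57412062, -0.01161443,
        1.13397794, -0.07508644]), 'qd': array([ 0.00055346, -0.00024793,  0.00095191,  0.00036262,  0.00014517,
       -0.00026483,  0.0016062 ]), 'effort': array([ 9.20089260e-04, -6.67841077e+01,  9.85518470e-01, -3.14460576e+01,
       -6.06235326e-02,  4.27929929e-02,  1.62381243e-04]), 'ee_pos': array([ 269.35590556, -563.71098496,  403.95540295]), 'tcp_rot': array([[ 9.02292834e-01,  4.31122987e-01, -7.82654579e-04],
       [ 4.31123678e-01, -9.02291847e-01,  1.34017014e-03],
       [-1.28404692e-04, -1.54664684e-03, -9.99998796e-01]]), 'contact_force': array([-0.23592739,  0.10012216, -0.24926625]), 'wrist_torque': array([ 0.01829197, -0.02444747, -0.02399883]), 'gripper_force': 0.0, 'gripper_width': 91.81742685154349}
scene {'intrinsics': array([[407.11111096,   0.        , 252.2624088 ],
       [  0.        , 407.11111096, 192.4272314 ],
       [  0.        ,   0.        ,   1.        ]]), 'origin': array([-300.0587909 , -697.06832027,  695.11228235]), 'rotation': array([[ 0.6124
[... 224 characters left out ...]
65.72382097, 196.70719096],
       [  0.        ,   0.        ,   1.        ]]), 'origin': array([ 430.10426713,  -36.38444594, 1220.04397919]), 'rotation': array([[ 0.02489787, -0.99183771,  0.12505216],
       [-0.99965535, -0.02365994,  0.01137503],
       [-0.00832345, -0.12529228, -0.99208496]])}
wrist {'intrinsics': array([[337.5691056 ,   0.        , 254.84299354],
       [  0.        , 337.5691056 , 197.17976972],
       [  0.        ,   0.        ,   1.        ]]), 'origin': array([ 340.26448887, -530.47725668,  383.91627127]), 'rotation': array([[ 0.43127674, -0.86259692, -0.26443698],
       [-0.9022145 , -0.41332851, -0.12316063],
       [-0.00306136,  0.2916952 , -0.95650642]])}
```

View pics/scene0.png

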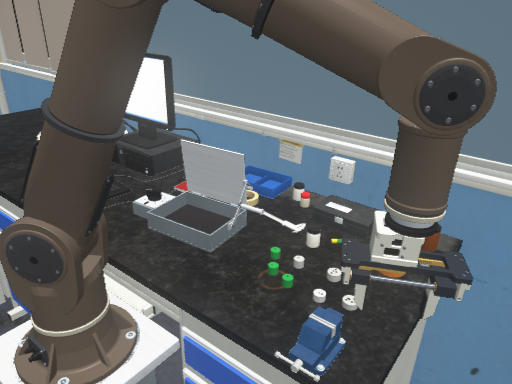

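View pics/top0.png

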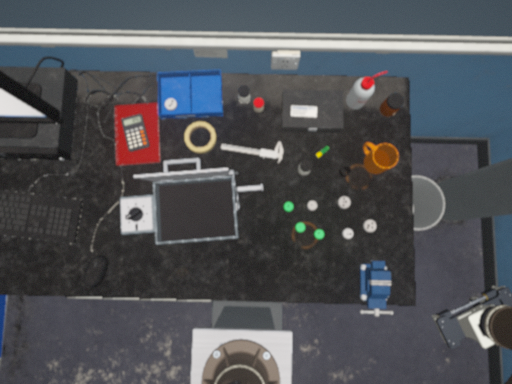

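The scene view shows the open chest (lid up, stay on its right), with three green discs and four grey discs to its right and the vise in front. In the top view the grey discs are at about (312,205), (344,202), (370,226) and (348,233). The green ones are at (289,206), (300,227) and (319,234). A grey disc also sits in the blue tray at (170,103), and the jar is near (304,165). I'll take one close crop next.

```bash
cat > h.py <<'E'
from bench import *
import cv2,numpy as np
def ray(c,u,v):
    K=c["intrinsics"];d=c["rotation"]@np.array([(u-K[0,2])/K[0,0],(v-K[1,2])/K[1,1],1.]);return np.array(c["origin"]),d
def onz(c,u,v,z):
    o,d=ray(c,u,v);return o+d*(z-o[2])/d[2]
def pt(c,u,v,dep):
    o,d=ray(c,u,v);return o+d*dep
E
python3 - <<'E'
from h import *
c=dict(np.load("pics/top0.npz"));p=c["p"];d=c["d"]
crop=p[140:255,110:400];cv2.imwrite("pics/crop1.png",cv2.resize(crop,None,fx=2.75,fy=2.75,interpolation=cv2.INTER_CUBIC)[:,:,::-1])
hsv=cv2.cvtColor(p,cv2.COLOR_RGB2HSV)
m=((hsv[:,:,1]<60)&(hsv[:,:,2]>110)).astype(np.uint8);m[:, :265]=0;m[:150]=0;m[250:]=0;m[:,400:]=0
n,l,s,ce=cv2.connectedComponentsWithStats(m)
for i in range(1,n):
    if s[i,4]<25: continue
    u,v=ce[i];dd=np.median(d[l==i]);P=pt(c,u,v,dd)
    print(ce[i].round(1),s[i,2:5],P.round(1), "diam",np.round(dd/365.7*2*np.sqrt(s[i,4]/np.pi),1))
# lid/pin/chest points with depth
for u,v in [(250,188),(262,188),(155,242),(237,237),(135,214),(182,162),(195,210),(304,165),(346,172)]:
    print((u,v),pt(c,u,v,np.median(d[v-1:v+2,u-1:u+2])).round(1))
E
```

```text
[274.4 154.4] [ 19  13 177] [730.3 -93.4   3.7] diam 51.1
[302.7 171.9] [10  8 37] [ 666.7 -186.5   30.3] diam 22.7
[344.  201.9] [ 13  13 141] [ 571.3 -324.2   21.2] diam 44.1
[311.9 205. ] [11 11 95] [ 558.2 -218.4   24.2] diam 36.1
[369.6 225.4] [ 14  14 149] [ 496.1 -408.4   16.7] diam 45.1
[347.7 233.2] [ 12  12 110] [ 469.  -336.2   18.2] diam 38.6
(250, 188) [597.  -15.4 108.2]
(262, 188) [598.2 -52.3 106.3]
(155, 242) [424.7 296.9   0.9]
(237, 237) [447.8  25.1   9.5]
(135, 214) [510.4 342.7  81.4]
(182, 162) [644.7 170.1 240.5]
(195, 210) [533.5 167.3  10.6]
(304, 165) [ 683.1 -186.6   61.6]
(346, 172) [ 675.4 -336.4    1.3]
```

View pics/crop1.png

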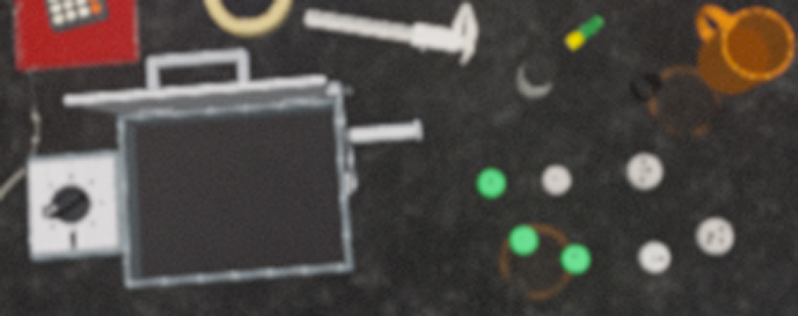

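The candidates are grey discs A (344,202), B (312,205), C (370,226) and D (348,233). I'm rejecting the green ones and the one in the blue tray. Next I'll measure the chest pose, the knob pointer and the clearances.

```bash
python3 - <<'E'
from h import *
c=dict(np.load("pics/top0.npz"));p=c["p"];d=c["d"]
K=c["intrinsics"];v,u=np.mgrid[:384,:512]
R=np.stack([(u-K[0,2])/K[0,0],(v-K[1,2])/K[1,1],np.ones(u.shape)],-1)*d[...,None]
W=R@c["rotation"].T+c["origin"]
x,y,z=W[...,0],W[...,1],W[...,2]
# raised region, near edge of chest
m=(z>56)&(z<68)&(u>148)&(u<245)&(v>165)&(v<250)
P=np.c_[x[m],y[m]].astype(np.float32);r=cv2.minAreaRect(P);print("rim rect",r,len(P))
print(cv2.boxPoints(r))
hsv=cv2.cvtColor(p,cv2.COLOR_RGB2HSV)
near=m&(v>228); 
vx,vy,x0,y0=cv2.fitLine(np.c_[x[near],y[near]].astype(np.float32),cv2.DIST_HUBER,0,.01,.01).ravel();print("near rim: dir deg",np.degrees(np.arctan2(-vx*np.sign(vy),abs(vy))),x0,y0)
right=m&(u>228)&(v>185)&(v<225)
vx,vy,x0,y0=cv2.fitLine(np.c_[x[right],y[right]].astype(np.float32),cv2.DIST_HUBER,0,.01,.01).ravel();print("right rim: deg",np.degrees(np.arctan2(vy*np.sign(vx),abs(vx))),x0,y0)
f=(z>90)&(u>237)&(u<268)&(v>170)&(v<200);print("pin",f.sum(),x[f].mean(),y[f].min(),y[f].max(),np.median(z[f]))
pod=(z>44)&(z<56)&(u>115)&(u<158)&(v>190)&(v<240);rp=cv2.minAreaRect(np.c_[x[pod],y[pod]].astype(np.float32));print("pod",rp)
k=(hsv[...,2]<90)&(u>122)&(u<152)&(v>200)&(v<228);kk=k&(z>62);print("knob dark",kk.sum(),x[kk].mean(),y[kk].mean(),z[kk].max())
g=((hsv[...,0]>45)&(hsv[...,0]<80)&(hsv[...,1]>120)&(v>195)).astype(np.uint8)
n,l,s,ce=cv2.connectedComponentsWithStats(g)
for i in range(1,n):
    if s[i,4]>40: print("green",x[l==i].mean().round(),y[l==i].mean().round(),np.median(z[l==i]))
vm=(u>350)&(u<395)&(v>255)&(z>15);print("vise",x[vm].max(),y[vm].max(),z[vm].max())
E
```

```text
rim rect ((533.7432861328125, 157.22381591796875), (200.95498657226562, 273.2029724121094), 5.913309574127197) 573
[[419.72726  282.7469  ]
 [447.87363   10.997644]
 [647.7593    31.700745]
 [619.6129   303.44998 ]]
near rim: dir deg 5.4995494 437.1943 150.07188
right rim: deg 6.1915145 548.1718 34.40374
pin 115 597.020453907151 -52.330665849003765 21.65433275279151 106.49937417760657
pod ((508.946044921875, 342.1302490234375), (147.8910369873047, 119.29236602783203), 5.390725135803223)
knob dark 73 513.3712048442121 344.24234838340624 88.99788706143204
green 553.0 -141.0 24.803904922773313
green 485.0 -180.0 24.427995980974288
green 465.0 -240.0 25.432318821447325
vise 430.1042671327443 -36.38444594263521 1220.043979187812
```

Chest: centre is about (534,161) with yaw 5.5°, and the pin and knob positions agree with it. Grasps will close along chest x with the camera side facing -y. I'll start with C at (496,-408).

```bash
python3 -m pendant '[[75,52,0,-7],[150,104,0,-14],[226,156,0,-21],[226,156,0,-28],[226,156,0,-35]]' 1 25; python3 -m pendant '[[0,0,0,-7],[0,0,0,-14],[0,0,0,-21],[0,0,0,-28],[0,0,0,-35]]'; python3 -m pendant '[[0,0,0,-7],[0,0,0,-14],[0,0,0,-21],[0,0,0,-28],[0,0,0,-35]]';python3 -m pendant '[[0,0,0,-5],[0,0,0,-5]]'; python3 - <<'E'
from h import *
o=get_obs();print(o["q"],o["ee_pos"],o["tcp_rot"])
c=get_calibration("wrist");p,d=grab_frame("wrist");np.savez("pics/w1.npz",p=p,d=d,**c);cv2.imwrite("pics/w1.png",p[:,:,::-1])
E
```

```text
time: 0.57
ee_pos: [442.2, -444.2, 404.6]
tcp_rot: [[0.985, -0.171, -0.0], [-0.171, -0.985, 0.0], [-0.0, -0.0, -1.0]]
contact_force: [0.7, -1.0, 0.2]
gripper_width: 91.5
gripper_force: 0.0
time: 0.98
ee_pos: [441.0, -445.3, 404.4]
tcp_rot: [[0.71, -0.705, -0.001], [-0.705, -0.71, 0.0], [-0.001, 0.0, -1.0]]
contact_force: [-0.8, -0.2, -0.3]
gripper_width: 92.0
gripper_force: 0.0
time: 1.4
ee_pos: [440.9, -445.4, 404.4]
tcp_rot: [[0.177, -0.984, -0.0], [-0.984, -0.177, 0.0], [-0.001, 0.0, -1.0]]
contact_force: [0.9, 0.8, -0.1]
gripper_width: 92.0
gripper_force: 0.0
time: 1.57
ee_pos: [441.0, -445.3, 404.4]
tcp_rot: [[0.093, -0.996, -0.001], [-0.996, -0.093, 0.0], [-0.0, 0.001, -1.0]]
contact_force: [-0.9, 0.6, -0.5]
gripper_width: 91.9
gripper_force: 0.0
[ 0.42328258  0.45274457  0.41640916  1.5932128  -0.19586986  1.13798413
 -2.16377334] [ 441.01206544 -445.27784501  404.37584137] [[ 9.27010294e-02 -9.95693720e-01 -7.31877554e-04]
 [-9.95693890e-01 -9.27013226e-02  3.77264487e-04]
 [-4.43485897e-04  6.93753203e-04 -9.99999661e-01]]
```

View pics/w1.png

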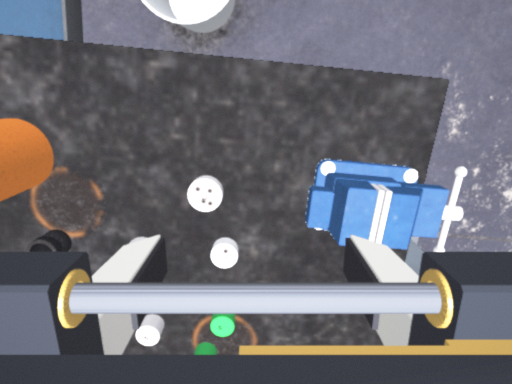

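The wrist view shows disc C at (205,193), D at (224,252), the vise at right and the greens at the bottom. All the discs are grey and match. With the camera on this side, q7 would run out of range at the chest, so I'll turn the tool a half turn the other way and refine C and D.

```bash
python3 - <<'E'
from h import *
c=dict(np.load("pics/w1.npz"));p=c["p"];d=c["d"];hsv=cv2.cvtColor(p,cv2.COLOR_RGB2HSV)
for (u0,v0) in [(205,193),(224,252)]:
    m=np.zeros(d.shape,bool);m[v0-25:v0+25,u0-25:u0+25]=1
    v,u=np.nonzero(m&(d>0));K=c["intrinsics"]
    W=(np.c_[(u-K[0,2])/K[0,0],(v-K[1,2])/K[1,1],np.ones(len(u))]*d[v,u][:,None])@c["rotation"].T+c["origin"]
    t=W[(W[:,2]>11)&(W[:,2]<40)];zt=np.percentile(t[:,2],80);t=t[t[:,2]>zt-4]
    (a,b),rr=cv2.minEnclosingCircle(t[:,:2].astype(np.float32));print(zt,a,b,2*rr,t.mean(0))
E
for i in 1 2 3 4 5; do :; done
python3 -m pendant '[[0,0,0,7],[0,0,0,14],[0,0,0,21],[0,0,0,28],[0,0,0,35]]' >/dev/null; python3 -m pendant '[[0,0,0,7],[0,0,0,14],[0,0,0,21],[0,0,0,28],[0,0,0,35]]'>/dev/null; python3 -m pendant '[[0,0,0,7],[0,0,0,14],[0,0,0,21],[0,0,0,28],[0,0,0,35]]'>/dev/null; python3 -m pendant '[[0,0,0,7],[0,0,0,14],[0,0,0,21],[0,0,0,28],[0,0,0,35]]'>/dev/null; python3 -m pendant '[[0,0,0,7],[0,0,0,14],[0,0,0,21],[0,0,0,28],[0,0,0,35]]'>/dev/null; python3 -m pendant '[[0,0,0,5.5],[0,0,0,5.5]]'
```

```text
18.62958442927186 494.7431640625 -409.72454833984375 39.43058776855469 [ 494.43123949 -410.36479597   18.02887016]
20.80636860369801 467.91668701171875 -337.1838684082031 32.58674621582031 [ 467.60264184 -338.00167499   20.11853071]
time: 3.87
ee_pos: [440.6, -445.8, 404.7]
tcp_rot: [[-0.113, 0.994, -0.0], [0.994, 0.113, 0.0], [0.0, 0.0, -1.0]]
contact_force: [-0.2, 0.3, -0.4]
gripper_width: 91.8
gripper_force: 0.0
```

```bash
python3 -m pendant '[[27,18,-20,0],[54,36,-50,0],[54,36,-85,0],[54,36,-120,0],[54,36,-155,0]]' 0.6 25; python3 -m pendant '[[0,0,-30,0],[0,0,-55,0],[0,0,-68,0],[0,0,-68,0]]';  python3 -m pendant '[[0,0,0,0],[0,0,0,0],[0,0,0,0],[0,0,0,0]]' -1 25; python3 -m pendant '[[0,0,0,0],[0,0,0,0],[0,0,0,0]]'
```

```text
time: 4.28
ee_pos: [495.4, -408.9, 248.5]
tcp_rot: [[-0.105, 0.994, 0.001], [0.994, 0.105, -0.0], [-0.0, 0.001, -1.0]]
contact_force: [0.5, -0.7, 0.7]
gripper_width: 73.4
gripper_force: 0.0
time: 4.62
ee_pos: [494.4, -409.1, 180.0]
tcp_rot: [[-0.104, 0.995, -0.003], [0.995, 0.104, 0.002], [0.002, -0.002, -1.0]]
contact_force: [-0.0, -0.6, 0.8]
gripper_width: 73.3
gripper_force: 0.0
time: 4.95
ee_pos: [495.1, -409.7, 182.5]
tcp_rot: [[-0.105, 0.994, 0.001], [0.994, 0.105, -0.001], [-0.001, 0.001, -1.0]]
contact_force: [-0.1, -0.3, 0.6]
gripper_width: 51.1
gripper_force: 0.0
time: 5.2
ee_pos: [495.0, -409.6, 182.1]
tcp_rot: [[-0.105, 0.994, 0.0], [0.994, 0.105, -0.0], [-0.0, 0.0, -1.0]]
contact_force: [-0.2, -0.2, 2.9]
gripper_width: 38.3
gripper_force: 25.0
```

```bash
python3 -m pendant '[[0,0,25,0],[0,0,60,0],[0,20,95,0],[0,50,130,0],[0,85,155,0]]' - 35; python3 -m pendant '[[0,34,0,0],[0,68,0,0],[0,102,0,0],[0,136,0,0],[0,170,0,0]]';  python3 -m pendant '[[0,34,0,0],[0,68,0,0],[0,102,0,0],[0,136,0,0],[0,170,0,0]]'; python3 -m pendant '[[-1,34,0,0],[-3,68,0,0],[-5,102,0,0],[-7,136,0,0],[-7,170,0,0]]';python3 -m pendant '[[0,30,0,0],[0,52,0,0],[0,52,0,0]]'
```

```text
time: 5.62
ee_pos: [494.5, -330.0, 335.7]
tcp_rot: [[-0.102, 0.995, 0.002], [0.995, 0.102, -0.002], [-0.002, 0.002, -1.0]]
contact_force: [1.8, 0.8, -1.1]
gripper_width: 38.2
gripper_force: 35.0
time: 6.03
ee_pos: [494.3, -157.5, 333.4]
tcp_rot: [[-0.105, 0.994, 0.0], [0.994, 0.105, -0.0], [-0.0, -0.0, -1.0]]
contact_force: [1.3, 1.5, -2.4]
gripper_width: 37.7
gripper_force: 35.0
time: 6.45
ee_pos: [494.4, 12.5, 333.4]
tcp_rot: [[-0.105, 0.994, 0.0], [0.994, 0.105, -0.0], [-0.0, 0.0, -1.0]]
contact_force: [0.8, 0.9, -1.6]
gripper_width: 37.5
gripper_force: 35.0
time: 6.87
ee_pos: [487.1, 182.5, 333.3]
tcp_rot: [[-0.105, 0.994, -0.0], [0.994, 0.105, -0.0], [-0.0, -0.0, -1.0]]
contact_force: [0.4, -0.3, -1.9]
gripper_width: 38.1
gripper_force: 35.0
time: 7.12
ee_pos: [486.6, 238.3, 333.6]
tcp_rot: [[-0.112, 0.994, 0.0], [0.994, 0.112, 0.004], [0.004, 0.0, -1.0]]
contact_force: [-0.7, 0.1, -1.2]
gripper_width: 38.0
gripper_force: 35.0
```

```bash
python3 -m pendant '[[0,0,-35,0],[0,0,-70,0],[0,0,-100,0],[0,0,-120,0],[0,0,-130,0]]'; python3 -m pendant '[[0,0,-5,0],[0,0,-10,0],[0,0,-10,0]]'; python3 -m pendant '[[0,0,0,0],[0,0,0,0],[0,0,0,0]]' 0.15; python3 -m pendant '[[0,0,30,0],[0,0,65,0],[0,-10,100,0],[0,-40,130,0],[0,-75,140,0]]'
```

```text
time: 7.53
ee_pos: [486.9, 231.8, 200.5]
tcp_rot: [[-0.105, 0.994, -0.004], [0.994, 0.105, -0.002], [-0.002, -0.004, -1.0]]
contact_force: [0.0, -0.0, -1.2]
gripper_width: 37.7
gripper_force: 35.0
time: 7.78
ee_pos: [488.2, 233.0, 193.6]
tcp_rot: [[-0.105, 0.994, 0.001], [0.994, 0.105, 0.0], [0.0, 0.001, -1.0]]
contact_force: [0.1, 0.7, -1.7]
gripper_width: 38.0
gripper_force: 35.0
time: 8.03
ee_pos: [488.3, 233.2, 194.4]
tcp_rot: [[-0.105, 0.994, 0.002], [0.994, 0.105, 0.001], [0.001, 0.002, -1.0]]
contact_force: [-0.9, 0.2, -0.5]
gripper_width: 51.4
gripper_force: 0.0
time: 8.45
ee_pos: [488.4, 160.2, 338.4]
tcp_rot: [[-0.11, 0.994, 0.007], [0.994, 0.11, 0.004], [0.003, 0.007, -1.0]]
contact_force: [1.7, -0.5, 0.8]
gripper_width: 53.1
gripper_force: 0.0
```

```bash
python3 -m pendant '[[0,-34,0,0],[0,-68,0,0],[0,-102,0,0],[0,-136,0,0],[0,-170,0,0]]' 0.6 ;  python3 -m pendant '[[0,-34,0,0],[0,-68,0,0],[0,-102,0,0],[0,-136,0,0],[0,-170,0,0]]' >/dev/null; python3 -m pendant '[[-7,-34,0,0],[-14,-68,0,0],[-20,-102,0,0],[-20,-120,0,0],[-20,-120,0,0]]'
cat > det.py <<'E'
from h import *
def discs():
    c=get_calibration("top");p,d=grab_frame("top");hsv=cv2.cvtColor(p,cv2.COLOR_RGB2HSV)
    m=((hsv[:,:,1]<60)&(hsv[:,:,2]>110)).astype(np.uint8);m[:, :150]=0;m[:150]=0;m[250:]=0;m[:,400:]=0
    n,l,s,ce=cv2.connectedComponentsWithStats(m)
    for i in range(1,n):
        if 25<s[i,4]<300:
            dd=np.median(d[l==i]);print(ce[i].round(1),s[i,2:5],pt(c,*ce[i],dd).round(1))
    return p
if __name__=="__main__": cv2.imwrite("pics/t_last.png",discs()[:,:,::-1])
E
python3 det.py
```

```text
time: 8.87
ee_pos: [487.6, -13.6, 334.3]
tcp_rot: [[-0.105, 0.994, 0.002], [0.994, 0.105, -0.0], [-0.0, 0.002, -1.0]]
contact_force: [0.6, 0.6, -0.2]
gripper_width: 73.1
gripper_force: 0.0
time: 9.7
ee_pos: [466.5, -307.2, 333.9]
tcp_rot: [[-0.098, 0.995, 0.001], [0.995, 0.098, -0.003], [-0.003, 0.0, -1.0]]
contact_force: [-0.6, -0.7, -0.2]
gripper_width: 73.3
gripper_force: 0.0
[302.6 171.6] [10  9 38] [ 666.9 -185.9   33.4]
[311.9 205. ] [11 11 95] [ 558.2 -218.4   24.1]
[173.4 222.4] [ 14  14 154] [489.9 233.3  27.4]
```

```bash
cat > wd.py <<'E'
from h import *
c=get_calibration("wrist");p,d=grab_frame("wrist");hsv=cv2.cvtColor(p,cv2.COLOR_RGB2HSV)
K=c["intrinsics"];v,u=np.mgrid[:384,:512]
W=(np.stack([(u-K[0,2])/K[0,0],(v-K[1,2])/K[1,1],np.ones(u.shape)],-1)*d[...,None])@c["rotation"].T+c["origin"]
m=((d>0)&(W[...,2]>12)&(W[...,2]<32)&(hsv[...,1]<60)&(hsv[...,2]>110)).astype(np.uint8)
n,l,s,ce=cv2.connectedComponentsWithStats(m)
for i in range(1,n):
    if s[i,4]>150:
        t=W[l==i];zt=np.percentile(t[:,2],80);t=t[t[:,2]>zt-4];(a,b),r=cv2.minEnclosingCircle(t[:,:2].astype(np.float32));print(ce[i].round(),"z",zt.round(1),"xy",round(a,1),round(b,1),"D",round(2*r,1))
print(get_obs()["ee_pos"])
cv2.imwrite("pics/w_last.png",p[:,:,::-1])
E
python3 wd.py
```

```text
[504.  85.] z 26.0 xy 666.4 -198.9 D 29.3
[372.  98.] z 26.4 xy 556.2 -219.7 D 30.6
[258. 115.] z 26.6 xy 462.9 -242.5 D 28.0
[362. 217.] z 22.2 xy 569.6 -325.6 D 38.9
[252. 218.] z 20.4 xy 467.4 -337.3 D 32.7
[ 39. 245.] z 18.2 xy 265.6 -387.5 D 16.4
[ 467.70653869 -302.53174283  333.80551047]
```

```bash
python3 -m pendant '[[0,-30,-30,0],[0,-35,-65,0],[0,-35,-100,0],[0,-35,-130,0],[0,-35,-152,0]]' 0.5 25; python3 -m pendant '[[0,0,0,0],[0,0,0,0]]'; python3 -m pendant '[[0,0,0,0],[0,0,0,0],[0,0,0,0],[0,0,0,0],[0,0,0,0]]' -1 30;python3 -m pendant '[[0,0,0,0]]'
```

```text
time: 10.22
ee_pos: [467.8, -335.1, 179.3]
tcp_rot: [[-0.107, 0.994, -0.001], [0.994, 0.107, 0.002], [0.002, -0.001, -1.0]]
contact_force: [-1.3, 0.0, 0.6]
gripper_width: 68.6
gripper_force: 0.0
time: 10.38
ee_pos: [468.7, -335.2, 181.1]
tcp_rot: [[-0.108, 0.994, -0.0], [0.994, 0.108, 0.001], [0.001, 0.0, -1.0]]
contact_force: [0.1, -0.0, 0.1]
gripper_width: 68.6
gripper_force: 0.0
time: 10.8
ee_pos: [467.9, -337.0, 181.6]
tcp_rot: [[-0.105, 0.994, 0.0], [0.994, 0.105, -0.0], [-0.0, 0.0, -1.0]]
contact_force: [0.0, 0.0, -1.0]
gripper_width: 39.9
gripper_force: 0.0
time: 10.88
ee_pos: [467.9, -337.1, 181.5]
tcp_rot: [[-0.105, 0.994, 0.0], [0.994, 0.105, -0.0], [-0.0, 0.0, -1.0]]
contact_force: [-0.3, -0.3, -0.3]
gripper_width: 33.7
gripper_force: 0.0
```

```bash
python3 -m pendant '[[0,0,0,0],[0,0,0,0],[0,0,0,0]]' - 35|tail -2; python3 -m pendant '[[0,0,25,0],[0,0,60,0],[0,20,95,0],[0,50,130,0],[0,85,152,0]]';  python3 -m pendant '[[5,34,0,0],[10,68,0,0],[15,102,0,0],[20,136,0,0],[25,170,0,0]]'|tail -2;  python3 -m pendant '[[0,34,0,0],[0,68,0,0],[0,102,0,0],[0,136,0,0],[0,170,0,0]]'|tail -2; python3 -m pendant '[[0,34,0,0],[0,68,0,0],[0,92,0,0],[0,94,0,0],[0,94,0,0]]'; python3 -m pendant '[[0,0,0,0]]'
```

```text
gripper_width: 30.9
gripper_force: 35.0
time: 11.55
ee_pos: [467.8, -256.3, 333.7]
tcp_rot: [[-0.102, 0.995, 0.002], [0.995, 0.102, -0.002], [-0.002, 0.002, -1.0]]
contact_force: [2.4, 0.0, -0.3]
gripper_width: 31.5
gripper_force: 35.0
gripper_width: 31.0
gripper_force: 35.0
gripper_width: 31.2
gripper_force: 35.0
time: 12.8
ee_pos: [492.4, 180.5, 331.0]
tcp_rot: [[-0.109, 0.994, -0.0], [0.994, 0.109, 0.001], [0.001, -0.0, -1.0]]
contact_force: [0.3, -1.4, -0.5]
gripper_width: 31.1
gripper_force: 35.0
time: 12.88
ee_pos: [492.9, 178.0, 330.9]
tcp_rot: [[-0.105, 0.994, -0.0], [0.994, 0.105, -0.001], [-0.001, -0.001, -1.0]]
contact_force: [0.1, -0.7, -0.8]
gripper_width: 31.1
gripper_force: 35.0
```

Lower to z 192.5, release, and go to B (556.5,-219.5).

```bash
python3 -m pendant '[[0,0,-35,0],[0,0,-70,0],[0,0,-100,0],[0,0,-120,0],[0,0,-130,0]]'|tail -2; python3 -m pendant '[[0,0,-5,0],[0,0,-8.5,0],[0,0,-8.5,0]]'; python3 -m pendant '[[0,0,0,0],[0,0,0,0],[0,0,0,0]]' 0.1; python3 -m pendant '[[0,0,30,0],[0,0,65,0],[0,-10,100,0],[0,-40,130,0],[0,-75,140,0]]'|tail -2;  python3 -m pendant '[[0,-34,0,0],[0,-68,0,0],[0,-102,0,0],[0,-136,0,0],[0,-170,0,0]]' 0.6|tail -2;python3 -m pendant '[[15,-34,0,0],[30,-68,0,0],[46,-90,0,0],[63,-117,0,0],[63,-117,0,0]]'; python3 -m pendant '[[0,0,0,0]]'; python3 wd.py;python3 det.py
```

```text
gripper_width: 31.0
gripper_force: 35.0
time: 13.55
ee_pos: [493.3, 178.3, 193.1]
tcp_rot: [[-0.104, 0.995, 0.001], [0.995, 0.104, 0.0], [-0.0, 0.001, -1.0]]
contact_force: [-0.5, 0.1, 0.4]
gripper_width: 30.8
gripper_force: 35.0
time: 13.8
ee_pos: [493.3, 178.8, 193.6]
tcp_rot: [[-0.105, 0.994, 0.002], [0.994, 0.105, 0.001], [0.0, 0.002, -1.0]]
contact_force: [-0.7, -0.4, -0.7]
gripper_width: 46.1
gripper_force: 0.0
gripper_width: 50.4
gripper_force: 0.0
gripper_width: 72.6
gripper_force: 0.0
time: 15.05
ee_pos: [557.5, -189.6, 333.1]
tcp_rot: [[-0.099, 0.995, 0.003], [0.995, 0.099, -0.003], [-0.003, 0.002, -1.0]]
contact_force: [-0.6, -2.5, -0.5]
gripper_width: 73.4
gripper_force: 0.0
time: 15.13
ee_pos: [556.1, -185.0, 332.8]
tcp_rot: [[-0.102, 0.995, 0.001], [0.995, 0.102, -0.0], [-0.0, 0.001, -1.0]]
contact_force: [-0.5, 1.3, -1.3]
gripper_width: 73.8
gripper_force: 0.0
[378. 199.] z 28.5 xy 675.7 -191.0 D 40.1
[252. 222.] z 26.3 xy 556.4 -219.8 D 30.5
[254. 324.] z 22.2 xy 569.6 -326.0 D 38.4
[ 555.77402353 -183.3500457   332.79403477]
[361.1 168.8] [10 17 42] [ 565.8 -221.5  577.8]
[301.  168.1] [ 8 18 75] [ 630.5 -152.6  262.8]
[363.  195.4] [ 14  25 197] [ 515.6 -218.8  596.3]
[173.4 222.4] [ 14  14 154] [490.  233.5  27. ]
[190.  221.2] [ 11  12 112] [495.1 179.   28.6]
```

```bash
python3 -m pendant '[[0,-30,-30,0],[0,-36,-65,0],[0,-36,-100,0],[0,-36,-130,0],[0,-36,-150,0]]' 0.3 25; python3 -m pendant '[[0,0,0,0],[0,0,0,0]]'; python3 -m pendant '[[0,0,0,0],[0,0,0,0],[0,0,0,0],[0,0,0,0],[0,0,0,0]]' -1 30|tail -2;python3 -m pendant '[[0,0,0,0],[0,0,0,0],[0,0,0,0]]'
```

```text
time: 15.65
ee_pos: [554.6, -217.8, 180.3]
tcp_rot: [[-0.107, 0.994, -0.003], [0.994, 0.107, 0.002], [0.002, -0.002, -1.0]]
contact_force: [-1.2, 0.3, 0.9]
gripper_width: 59.7
gripper_force: 0.0
time: 15.82
ee_pos: [555.6, -217.8, 182.3]
tcp_rot: [[-0.107, 0.994, -0.001], [0.994, 0.107, 0.001], [0.001, -0.001, -1.0]]
contact_force: [0.3, 0.5, 1.5]
gripper_width: 59.4
gripper_force: 0.0
gripper_width: 31.0
gripper_force: 0.5
time: 16.48
ee_pos: [556.1, -219.3, 183.1]
tcp_rot: [[-0.105, 0.994, 0.001], [0.994, 0.105, -0.0], [-0.0, 0.001, -1.0]]
contact_force: [-1.5, 0.4, 4.8]
gripper_width: 29.0
gripper_force: 30.0
```

```bash
python3 -m pendant '[[0,0,30,0],[0,0,65,0],[-15,10,100,0],[-40,25,130,0],[-57,45,150,0]]' - 35|tail -2;  python3 -m pendant '[[0,34,0,0],[0,68,0,0],[0,102,0,0],[0,136,0,0],[0,170,0,0]]'|tail -2;  python3 -m pendant '[[0,34,0,0],[0,68,0,0],[0,102,0,0],[0,131,0,0],[0,131,0,0]]'|tail -2; python3 -m pendant '[[0,0,0,0]]';python3 -m pendant '[[0,0,-35,0],[0,0,-70,0],[0,0,-100,0],[0,0,-120,0],[0,0,-130,0]]'|tail -2; python3 -m pendant '[[0,0,-5,0],[0,0,-9,0],[0,0,-9,0]]'
```

```text
gripper_width: 28.9
gripper_force: 35.0
gripper_width: 29.3
gripper_force: 35.0
gripper_width: 29.3
gripper_force: 35.0
time: 17.82
ee_pos: [498.4, 128.5, 332.4]
tcp_rot: [[-0.109, 0.994, -0.001], [0.994, 0.109, 0.0], [0.001, -0.0, -1.0]]
contact_force: [-0.5, -0.6, -1.9]
gripper_width: 29.0
gripper_force: 35.0
gripper_width: 29.1
gripper_force: 35.0
time: 18.48
ee_pos: [499.2, 126.3, 193.9]
tcp_rot: [[-0.105, 0.995, 0.001], [0.995, 0.105, -0.0], [-0.0, 0.001, -1.0]]
contact_force: [-0.5, -0.7, -1.9]
gripper_width: 28.9
gripper_force: 35.0
```

```bash
python3 -m pendant '[[0,0,-1,0],[0,0,-1,0]]'|tail -4; python3 -m pendant '[[0,0,0,0],[0,0,0,0],[0,0,0,0]]' 0.1|tail -2; python3 -m pendant '[[0,0,30,0],[0,0,65,0],[0,-10,100,0],[0,-40,130,0],[0,-75,140,0]]'|tail -2;  python3 -m pendant '[[0,-34,0,0],[0,-68,0,0],[0,-102,0,0],[0,-136,0,0],[0,-170,0,0]]' 0.6|tail -2;python3 -m pendant '[[17,-34,0,0],[34,-68,0,0],[51,-102,0,0],[70,-136,0,0],[70,-170,0,0]]'|tail -2; python3 -m pendant '[[0,0,0,0],[0,0,0,0]]'; python3 wd.py;python3 det.py
```

```text
tcp_rot: [[-0.105, 0.994, 0.002], [0.994, 0.105, 0.0], [0.0, 0.002, -1.0]]
contact_force: [0.6, -0.4, -2.0]
gripper_width: 29.2
gripper_force: 35.0
gripper_width: 44.7
gripper_force: 0.0
gripper_width: 50.5
gripper_force: 0.0
gripper_width: 72.7
gripper_force: 0.0
gripper_width: 73.3
gripper_force: 0.0
time: 20.32
ee_pos: [568.2, -290.9, 332.1]
tcp_rot: [[-0.101, 0.995, -0.001], [0.995, 0.101, -0.001], [-0.0, -0.001, -1.0]]
contact_force: [0.6, 0.3, 0.1]
gripper_width: 72.9
gripper_force: 0.0
[384.  87.] z 28.4 xy 674.1 -195.4 D 39.7
[253. 221.] z 22.4 xy 569.3 -325.8 D 38.4
[ 568.57899555 -288.69375313  332.39116641]
[302.7 171.7] [11  9 39] [ 666.8 -186.4   32.7]
[205.8 219.8] [11 11 96] [500.5 126.8  34.7]
[173.4 222.3] [ 14  14 155] [490.  233.3  27.1]
[190.  221.1] [ 11  12 111] [495.3 179.   28. ]
```

```bash
python3 -m pendant '[[1,-30,-30,0],[1,-36,-65,0],[1,-36,-100,0],[1,-36,-130,0],[1,-36,-150,0]]' 0.5 25|tail -2; python3 -m pendant '[[0,0,0,0],[0,0,0,0]]'; python3 -m pendant '[[0,0,0,0],[0,0,0,0],[0,0,0,0],[0,0,0,0],[0,0,0,0]]' -1 30|tail -2;python3 -m pendant '[[0,0,0,0],[0,0,0,0],[0,0,0,0]]'
```

```text
gripper_width: 68.8
gripper_force: 0.0
time: 21.0
ee_pos: [570.1, -322.4, 182.3]
tcp_rot: [[-0.108, 0.994, -0.001], [0.994, 0.108, 0.001], [0.001, -0.001, -1.0]]
contact_force: [-0.4, -0.5, 0.2]
gripper_width: 69.2
gripper_force: 0.0
gripper_width: 39.9
gripper_force: 0.0
time: 21.67
ee_pos: [570.0, -324.4, 183.0]
tcp_rot: [[-0.105, 0.994, 0.0], [0.994, 0.105, -0.0], [-0.0, 0.0, -1.0]]
contact_force: [-1.5, -0.3, 4.8]
gripper_width: 37.2
gripper_force: 30.0
```

```bash
python3 -m pendant '[[0,0,30,0],[0,0,65,0],[-15,10,100,0],[-40,25,130,0],[-66,45,150,0]]' - 35|tail -2;  python3 -m pendant '[[0,34,0,0],[0,68,0,0],[0,102,0,0],[0,136,0,0],[0,170,0,0]]'|tail -2;  python3 -m pendant '[[0,34,0,0],[0,68,0,0],[0,102,0,0],[0,136,0,0],[0,170,0,0]]'|tail -2; python3 -m pendant '[[0,12,0,0],[0,12,0,0]]';python3 -m pendant '[[0,0,-35,0],[0,0,-70,0],[0,0,-100,0],[0,0,-120,0],[0,0,-130,0]]'|tail -2; python3 -m pendant '[[0,0,-5,0],[0,0,-10,0],[0,0,-10,0]]'
```

```text
gripper_width: 37.1
gripper_force: 35.0
gripper_width: 37.2
gripper_force: 35.0
gripper_width: 37.1
gripper_force: 35.0
time: 23.08
ee_pos: [503.3, 76.8, 332.7]
tcp_rot: [[-0.111, 0.994, 0.0], [0.994, 0.111, 0.002], [0.002, 0.0, -1.0]]
contact_force: [-0.1, -0.7, -2.9]
gripper_width: 37.4
gripper_force: 35.0
gripper_width: 37.3
gripper_force: 35.0
time: 23.75
ee_pos: [504.3, 72.4, 193.1]
tcp_rot: [[-0.105, 0.995, 0.001], [0.995, 0.105, -0.0], [-0.0, 0.001, -1.0]]
contact_force: [-0.5, 0.1, -2.3]
gripper_width: 37.2
gripper_force: 35.0
```

```bash
python3 -m pendant '[[0,0,0,0],[0,0,0,0],[0,0,0,0]]' 0.15|tail -2; python3 -m pendant '[[0,0,30,0],[0,0,65,0],[0,-10,100,0],[0,-40,140,0],[0,-75,170,0]]'|tail -2;  python3 -m pendant '[[0,-34,0,0],[10,-68,0,0],[20,-102,0,0],[40,-112,0,0],[60,-112,0,0]]' 0.0|tail -2; python3 -m pendant '[[15,0,0,0],[15,0,0,0],[15,0,0,0]]'; python3 - <<'E'
from h import *
import det
p=det.discs()
c=get_calibration("wrist");p,d=grab_frame("wrist");np.savez("pics/w2.npz",p=p,d=d,**c);cv2.imwrite("pics/w2.png",p[:,:,::-1])
E
```

```text
gripper_width: 50.9
gripper_force: 0.0
gripper_width: 52.7
gripper_force: 0.0
gripper_width: 45.6
gripper_force: 0.0
time: 25.08
ee_pos: [579.0, -104.8, 354.3]
tcp_rot: [[-0.106, 0.994, 0.0], [0.994, 0.106, 0.0], [0.0, 0.0, -1.0]]
contact_force: [-0.8, -0.1, 0.8]
gripper_width: 46.1
gripper_force: 0.0
[251.7 152. ] [ 40   8 156] [736.7 -16.1   3.5]
[318.8 155.5] [11 15 90] [ 582.  -141.7  603.4]
[222.8 218.6] [ 13  14 144] [506.   72.   30.9]
[205.8 219.8] [11 11 96] [500.5 126.9  34.1]
[173.4 222.3] [ 14  14 155] [490.  233.2  27.7]
[190.1 221.2] [ 12  12 113] [495.1 178.8  28.7]
[303.6 243.6] [12 14 37] [ 430.8 -105.6  688.3]
```

View pics/w2.png

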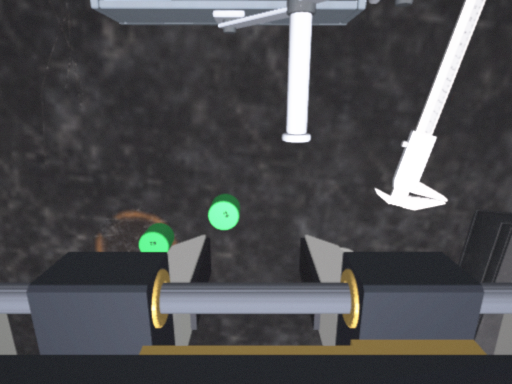

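All four samples are in the chest with plausible top heights. The pin runs from its end cap at (296,137) up to the knee at (300,10). Now I'll measure it.

```bash
python3 - <<'E'
from h import *
c=dict(np.load("pics/w2.npz"));d=c["d"];hsv=cv2.cvtColor(c["p"],cv2.COLOR_RGB2HSV)
for v in (30,60,90,115,130,137):
    us=np.nonzero((hsv[v,270:325,2]>150)&(d[v,270:325]>0)&(d[v,270:325]<300))[0]+270
    u=us.mean();dd=np.median(d[v,us]);P=pt(c,u,v,dd);print(v,us.min(),us.max(),P.round(1),"w",(us.max()-us.min()+1)*dd/337.6)
print(get_obs()["ee_pos"])
E
```

```text
30 290 310 [593.   13.8 105.9] w 12.895785824382473
60 289 309 [594.8  -3.3 106.1] w 13.194558789944761
90 288 307 [596.5 -21.1 105.8] w 12.889106352747334
115 287 306 [598.  -36.7 106.6] w 13.116972141356264
130 286 306 [599.1 -46.4 106. ] w 13.980823218539992
137 282 310 [599.4 -50.7 108.7] w 19.189528334197274
[ 578.09276252 -104.81715953  354.25381854]
```

```bash
python3 -m pendant '[[10,36,0,0],[19,71,0,0],[19,71,0,0],[19,72,-20,0],[19,72,-40,0]]' 0.0 30; python3 -m pendant '[[0,0,-20,0],[0,0,-40,0],[0,0,-54,0],[0,0,-57,0],[0,0,-57,0]]'; python3 -m pendant '[[0,0,0,0],[0,0,0,0],[0,0,0,0],[0,0,0,0],[0,0,0,0]]' -1 30|tail -3; python3 -m pendant '[[0,0,0,0],[0,0,0,0],[0,0,0,0]]'
```

```text
time: 25.6
ee_pos: [597.6, -31.8, 315.2]
tcp_rot: [[-0.108, 0.994, 0.003], [0.994, 0.108, -0.0], [-0.0, 0.003, -1.0]]
contact_force: [0.0, 0.0, -0.0]
gripper_width: 45.9
gripper_force: 0.0
time: 26.02
ee_pos: [597.0, -33.1, 256.6]
tcp_rot: [[-0.106, 0.994, -0.002], [0.994, 0.106, -0.0], [0.0, -0.002, -1.0]]
contact_force: [-0.4, 0.7, 1.0]
gripper_width: 45.8
gripper_force: 0.0
contact_force: [0.0, -0.0, 0.4]
gripper_width: 17.3
gripper_force: 0.0
time: 26.68
ee_pos: [598.5, -33.0, 257.7]
tcp_rot: [[-0.105, 0.994, 0.002], [0.994, 0.105, 0.0], [-0.0, 0.002, -1.0]]
contact_force: [3.0, -0.1, 2.6]
gripper_width: 13.2
gripper_force: 30.0
```

Gripped on the pin (13 mm). Lifting along the arc in small steps.

```bash
python3 -m pendant '[[-3,-0.3,3,0],[-6,-0.6,5,0],[-9,-0.9,7,0],[-12,-1.2,9,0],[-12,-1.2,9,0]]'; python3 -m pendant '[[-4,-0.4,2,0],[-8,-0.8,4,0],[-12,-1.2,5.5,0],[-17,-1.7,7,0],[-17,-1.7,7,0]]'
```

```text
time: 27.1
ee_pos: [586.8, -34.2, 267.3]
tcp_rot: [[-0.105, 0.994, 0.004], [0.994, 0.105, 0.0], [-0.0, 0.004, -1.0]]
contact_force: [5.1, 0.3, 2.9]
gripper_width: 13.0
gripper_force: 30.0
time: 27.52
ee_pos: [570.8, -35.8, 275.5]
tcp_rot: [[-0.105, 0.994, 0.008], [0.994, 0.105, 0.0], [-0.0, 0.008, -1.0]]
contact_force: [6.6, 0.0, 8.7]
gripper_width: 12.7
gripper_force: 30.0
```

```bash
python3 -m pendant '[[-4,-0.4,1,0],[-9,-0.9,1.8,0],[-14,-1.4,2.2,0],[-18,-1.8,2.4,0],[-18,-1.8,2.4,0]]'; python3 -m pendant '[[-4,-0.4,-0.1,0],[-9,-0.9,-0.6,0],[-14,-1.4,-1.5,0],[-18,-1.8,-2.4,0],[-18,-1.8,-2.4,0]]'; python3 - <<'E'
from h import *
p,d=grab_frame("scene");cv2.imwrite("pics/s2.png",cv2.resize(p[120:270,100:420],None,fx=2.2,fy=2.2)[:,:,::-1])
E
```

```text
time: 27.93
ee_pos: [552.5, -37.6, 277.6]
tcp_rot: [[-0.105, 0.994, 0.007], [0.994, 0.105, 0.0], [-0.0, 0.007, -1.0]]
contact_force: [4.7, 0.4, 10.1]
gripper_width: 13.2
gripper_force: 30.0
time: 28.35
ee_pos: [533.7, -39.4, 274.3]
tcp_rot: [[-0.105, 0.994, 0.004], [0.994, 0.105, 0.0], [-0.0, 0.004, -1.0]]
contact_force: [3.1, 0.3, 6.5]
gripper_width: 13.3
gripper_force: 30.0
```

View pics/s2.png

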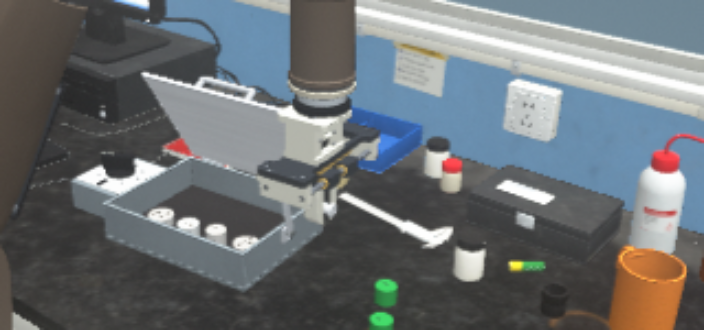

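The lid has come partway down, the knee is held, and four samples stand in the chest. Continuing.

```bash
python3 -m pendant '[[-4,-0.4,-1.3,0],[-9,-0.9,-3.3,0],[-13,-1.2,-5,0],[-17,-1.6,-7,0],[-17,-1.6,-7,0]]'|sed -n '1,4p'; python3 -m pendant '[[-4,-0.4,-2.5,0],[-8,-0.8,-5.5,0],[-12,-1.2,-8.8,0],[-14.7,-1.4,-11.3,0],[-14.7,-1.4,-11.3,0]]'
```

```text
time: 28.82
ee_pos: [516.3, -41.0, 266.6]
tcp_rot: [[-0.105, 0.994, 0.002], [0.994, 0.105, 0.0], [-0.0, 0.002, -1.0]]
contact_force: [3.6, -0.4, 2.2]
time: 29.23
ee_pos: [501.6, -42.4, 254.9]
tcp_rot: [[-0.105, 0.994, 0.002], [0.994, 0.105, 0.0], [0.0, 0.002, -1.0]]
contact_force: [5.7, 1.1, -3.1]
gripper_width: 12.7
gripper_force: 30.0
```

```bash
python3 -m pendant '[[-3,-0.3,-3.3,0],[-6,-0.6,-7,0],[-9,-0.9,-11.2,0],[-11.3,-1.1,-14.7,0],[-11.3,-1.1,-14.7,0]]'
```

```text
time: 29.65
ee_pos: [490.3, -43.5, 239.8]
tcp_rot: [[-0.105, 0.994, 0.001], [0.994, 0.105, 0.001], [0.0, 0.002, -1.0]]
contact_force: [7.1, 1.6, -4.3]
gripper_width: 13.1
gripper_force: 30.0
```

```bash
python3 -m pendant '[[-2,-0.2,-4,0],[-4,-0.4,-8,0],[-5.5,-0.5,-12.5,0],[-7,-0.7,-17,0],[-7,-0.7,-17,0]]'; python3 -m pendant '[[-0.6,0,-2.5,0],[-1,-0.1,-5,0],[-1.5,-0.1,-7.5,0],[-1.7,-0.2,-9,0],[-1.7,-0.2,-9,0]]'; python3 - <<'E'
from h import *
p,d=grab_frame("scene");cv2.imwrite("pics/s3.png",cv2.resize(p[150:270,100:330],None,fx=3,fy=3)[:,:,::-1])
E
```

```text
time: 30.07
ee_pos: [483.3, -44.1, 222.6]
tcp_rot: [[-0.105, 0.994, 0.001], [0.994, 0.105, 0.001], [0.001, 0.001, -1.0]]
contact_force: [7.0, 1.4, -5.3]
gripper_width: 12.9
gripper_force: 30.0
time: 30.48
ee_pos: [481.5, -44.3, 213.9]
tcp_rot: [[-0.105, 0.994, 0.001], [0.994, 0.105, 0.0], [0.0, 0.001, -1.0]]
contact_force: [5.1, 1.5, 2.1]
gripper_width: 13.2
gripper_force: 30.0
```

View pics/s3.png

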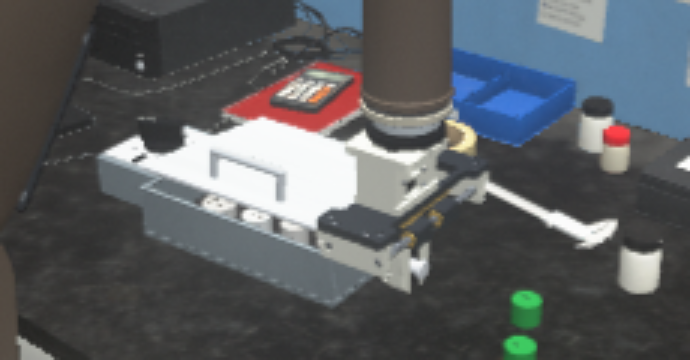

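The lid is nearly shut, with the samples still visible under its raised free edge. A little more on the pin.

```bash
python3 -m pendant '[[0,0,-1,0],[0,0,-2,0],[0,0,-3,0],[0,0,-4,0],[0,0,-4,0]]'|grep -E "ee_|cont"; python3 -m pendant '[[0,0,-1,0],[0,0,-2,0],[0,0,-3,0],[0,0,-3,0],[0,0,-3,0]]'|grep -E "ee_|cont"; python3 - <<'E'
from h import *
c=get_calibration("top");p,d=grab_frame("top");np.savez("pics/t3.npz",p=p,d=d,**c)
K=c["intrinsics"];v,u=np.mgrid[:384,:512]
W=(np.stack([(u-K[0,2])/K[0,0],(v-K[1,2])/K[1,1],np.ones(u.shape)],-1)*d[...,None])@c["rotation"].T+c["origin"]
C=np.array([533.7,160.6]);ex=np.array([.9954,.0958]);ey=np.array([-.0958,.9954])
cx=(W[...,:2]-C)@ex;cy=(W[...,:2]-C)@ey
for a in (-85,-60,0,60,85):
    m=(abs(cx-a)<8)&(cy>55)&(cy<115);print(a,m.sum(),np.median(W[...,2][m]).round(1))
E
```

```text
ee_pos: [481.1, -44.4, 209.9]
contact_force: [5.0, 2.5, 1.5]
ee_pos: [481.0, -44.4, 207.0]
contact_force: [2.7, 3.1, 3.8]
-85 99 71.7
-60 96 70.9
0 96 70.4
60 90 69.6
85 93 68.4
```

```bash
python3 -m pendant '[[0,0,-1,0],[0,0,-2,0],[0,0,-2,0],[0,0,-2,0]]'|grep -E "ee_|cont"; python3 -m pendant '[[0,0,-1,0],[0,0,-2,0],[0,0,-2,0],[0,0,-2,0]]'|grep -E "ee_|cont"; python3 - <<'E'
from h import *
c=get_calibration("top");p,d=grab_frame("top");np.savez("pics/t3.npz",p=p,d=d,**c)
K=c["intrinsics"];v,u=np.mgrid[:384,:512]
W=(np.stack([(u-K[0,2])/K[0,0],(v-K[1,2])/K[1,1],np.ones(u.shape)],-1)*d[...,None])@c["rotation"].T+c["origin"]
C=np.array([533.7,160.6]);ex=np.array([.9954,.0958]);ey=np.array([-.0958,.9954])
cx=(W[...,:2]-C)@ex;cy=(W[...,:2]-C)@ey
for a in (-85,-60,0,60,85):
    m=(abs(cx-a)<8)&(cy>55)&(cy<115);print(a,m.sum(),np.median(W[...,2][m]).round(1))
E
```

```text
ee_pos: [480.9, -44.4, 205.0]
contact_force: [0.9, 4.7, 5.0]
ee_pos: [480.9, -44.5, 203.2]
contact_force: [0.2, 3.0, 7.5]
-85 98 67.7
-60 97 67.9
0 96 68.3
60 95 68.2
85 93 68.5
```

Lid reads flat to 1 mm. I'll release the pin, then press gently on the handle to make sure it is shut.

```bash
python3 -m pendant '[[0,0,0,0],[0,0,0,0],[0,0,0,0]]' 0.0|grep -E "cont|wid"; python3 -m pendant '[[0,0,20,0],[0,0,50,0],[0,0,80,0],[0,0,110,0],[0,20,135,0]]'|grep -E "ee_|cont"; python3 -m pendant '[[-5,34,0,0],[-10,68,0,0],[-15,102,0,0],[-20,136,0,0],[-22,170,0,0]]' -1 10|grep -E "ee_|cont";python3 -m pendant '[[0,8,0,0],[0,8,-15,0],[0,8,-30,0],[0,8,-38,0],[0,8,-38,0]]'|grep -E "ee_|cont"; python3 -m pendant '[[0,0,0,0]]'
```

```text
contact_force: [0.6, -0.1, -0.4]
gripper_width: 28.4
ee_pos: [480.8, -28.1, 339.4]
contact_force: [1.3, -0.3, -0.2]
ee_pos: [458.1, 146.2, 337.8]
contact_force: [1.1, -0.4, -0.4]
ee_pos: [458.5, 152.4, 298.3]
contact_force: [-0.0, -0.1, 0.8]
time: 33.72
ee_pos: [459.1, 152.9, 299.8]
tcp_rot: [[-0.105, 0.995, -0.001], [0.995, 0.105, -0.001], [-0.001, -0.002, -1.0]]
contact_force: [0.5, 0.9, 0.1]
gripper_width: 0.4
gripper_force: 0.0
```

```bash
python3 -m pendant '[[0,0,-4,0],[0,0,-8,0],[0,0,-12,0],[0,0,-12,0]]'|grep -E "ee_|cont"; python3 -m pendant '[[0,0,-1,0],[0,0,-2,0],[0,0,-3,0],[0,0,-3,0]]'|grep -E "ee_|cont"
```

```text
ee_pos: [459.1, 153.2, 287.6]
contact_force: [-0.2, -0.2, 1.2]
ee_pos: [459.2, 153.4, 285.1]
contact_force: [0.9, 0.1, 0.2]
```

```bash
python3 -m pendant '[[0,0,-1,0],[0,0,-2,0],[0,0,-3,0],[0,0,-3,0]]'|grep -E "ee_|cont"; python3 -m pendant '[[0,0,-1,0],[0,0,-2,0],[0,0,-2,0]]'|grep -E "ee_|cont"
```

```text
ee_pos: [459.1, 153.4, 282.0]
contact_force: [0.5, -0.2, 0.3]
ee_pos: [459.2, 153.6, 281.0]
contact_force: [-3.5, -1.6, 13.0]
```

```bash
python3 -m pendant '[[0,0,-1,0],[0,0,-1,0],[0,0,-1,0]]'|grep -E "ee_|cont"; python3 -m pendant '[[0,0,20,0],[0,0,50,0],[0,20,70,0],[0,50,80,0],[5,80,90,0]]'|grep -E "ee_|cont"; python3 -m pendant '[[5,30,0,0],[10,60,0,0],[15,70,0,0],[15,70,0,0]]' 0 10; python3 - <<'E'
from h import *
c=get_calibration("wrist");p,d=grab_frame("wrist");np.savez("pics/w3.npz",p=p,d=d,**c);cv2.imwrite("pics/w3.png",p[:,:,::-1])
E
```

```text
ee_pos: [459.2, 153.7, 280.7]
contact_force: [-6.3, -3.6, 23.7]
ee_pos: [463.9, 233.8, 370.6]
contact_force: [0.8, -0.3, -0.8]
time: 35.97
ee_pos: [479.1, 306.3, 369.0]
tcp_rot: [[-0.109, 0.994, -0.0], [0.994, 0.109, 0.002], [0.002, 0.0, -1.0]]
contact_force: [-0.2, 0.0, -0.2]
gripper_width: 22.6
gripper_force: 0.0
```

View pics/w3.png

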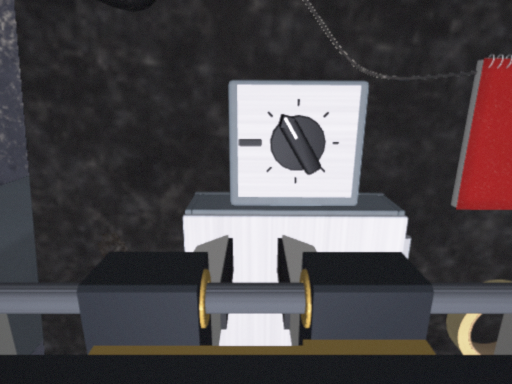

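The lid is stiffly shut: 24 N moved it only 0.3 mm. In the wrist view (up = +y, right = +x) the knob is at (298,142), its white pointer line points up-left at (290,127), and the thick rib is at left (250,142). The shorter way is anticlockwise, about 60°. Measuring it exactly.

```bash
python3 - <<'E'
from h import *
c=dict(np.load("pics/w3.npz"));d=c["d"];hsv=cv2.cvtColor(c["p"],cv2.COLOR_RGB2HSV)
K=c["intrinsics"];v,u=np.mgrid[:384,:512]
W=(np.stack([(u-K[0,2])/K[0,0],(v-K[1,2])/K[1,1],np.ones(u.shape)],-1)*d[...,None])@c["rotation"].T+c["origin"]
box=(u>265)&(u<332)&(v>105)&(v<178)
bar=box&(W[...,2]>79)&(W[...,2]<95)
r=cv2.minAreaRect(W[bar][:,:2].astype(np.float32));print("bar",r,bar.sum(),np.median(W[bar][:,2]))
f=cv2.fitLine(W[bar][:,:2].astype(np.float32),cv2.DIST_L2,0,.01,.01).ravel();print("axis deg",np.degrees(np.arctan2(f[1],f[0])))
wl=box&(hsv[...,2]>150)&(((u-298)**2+(v-142)**2)<24**2);vs,us=np.nonzero(wl)
P=np.array([onz(c,a,b,85) for a,b in zip(us,vs)]);print("white",len(P),P.mean(0))
sk=box&(hsv[...,2]<80)&(W[...,2]>58)&(W[...,2]<75);(a,b),rr=cv2.minEnclosingCircle(W[sk][:,:2].astype(np.float32));print("skirt",a,b,rr)
rib=(u>235)&(u<263)&(v>135)&(v<150)&(hsv[...,2]<110);vs,us=np.nonzero(rib)
P=np.array([onz(c,a,b,51) for a,b in zip(us,vs)]);print("rib",P.mean(0),len(P))
print(get_obs()["ee_pos"])
E
```

```text
bar ((508.7089538574219, 351.0826110839844), (14.003575325012207, 51.93553924560547), 37.098106384277344) 1094 84.68308773675261
axis deg -52.759937
white 82 [500.85538219 362.02958185  85.        ]
skirt 509.4244689941406 352.23931884765625 25.2138671875
rib [470.26023145 344.84298857  51.        ] 109
[479.14572535 304.24585036 368.68029993]
```

```bash
python3 -m pendant '[[12,18,0,7],[24,36,0,14],[32,46,0,21],[32,46,-20,28],[32,46,-40,31]]' 0 10|grep -E "ee_|cont"; python3 -m pendant '[[0,0,-20,0],[0,0,-45,0],[0,0,-65,0],[0,0,-78,0],[0,0,-86,0]]'|grep -E "ee_|cont"; python3 -m pendant '[[0,0,0,0],[0,0,0,0]]'
```

```text
ee_pos: [512.1, 348.5, 329.2]
contact_force: [-0.2, 0.0, -1.3]
ee_pos: [511.2, 347.5, 241.4]
contact_force: [0.4, 0.1, 0.2]
time: 37.02
ee_pos: [511.4, 349.2, 243.6]
tcp_rot: [[-0.602, 0.798, 0.0], [0.798, 0.602, -0.0], [-0.0, 0.0, -1.0]]
contact_force: [0.4, 1.3, -0.6]
gripper_width: 45.9
gripper_force: 0.0
```

```bash
python3 -m pendant '[[0,0,0,0],[0,0,0,0],[0,0,0,0],[0,0,0,0],[0,0,0,0]]' -1 20|grep -E "ee_|cont|wid|ce:"; python3 -m pendant '[[0,0,0,0],[0,0,0,0],[0,0,0,0]]'|grep -E "ee_|cont|wid|ce:"
```

```text
ee_pos: [511.3, 349.5, 243.6]
contact_force: [0.1, -0.2, -0.2]
gripper_width: 17.2
gripper_force: 0.0
ee_pos: [511.3, 349.6, 243.4]
contact_force: [-0.9, -0.9, 3.0]
gripper_width: 14.0
gripper_force: 20.0
```

Gripped with 14 mm between the pads and little side force. Turning +59°.

```bash
python3 -m pendant '[[0,0,0,5],[0,0,0,10],[0,0,0,15],[0,0,0,20],[0,0,0,25]]'|grep -E "ee_|cont|wid|ce:"; python3 -m pendant '[[0,0,0,5],[0,0,0,10],[0,0,0,15],[0,0,0,20],[0,0,0,25]]'|grep -E "ee_|cont|wid|ce:"; python3 -m pendant '[[0,0,0,5],[0,0,0,9],[0,0,0,9],[0,0,0,9]]'
```

```text
ee_pos: [511.2, 349.5, 243.4]
contact_force: [-0.4, -0.9, 3.0]
gripper_width: 14.1
gripper_force: 20.0
ee_pos: [511.2, 349.5, 243.4]
contact_force: [-1.2, -0.5, 3.8]
gripper_width: 13.8
gripper_force: 20.0
time: 38.85
ee_pos: [511.3, 349.5, 243.4]
tcp_rot: [[-0.994, -0.105, 0.0], [-0.105, 0.994, 0.0], [-0.0, 0.0, -1.0]]
contact_force: [-1.1, -0.8, 4.7]
gripper_width: 14.0
gripper_force: 20.0
```

```bash
python3 -m pendant '[[0,0,0,0],[0,0,0,0],[0,0,0,0]]' 0|grep -E "cont|wid"; python3 -m pendant '[[0,0,20,0],[0,0,50,0],[0,0,80,0],[20,0,105,0],[40,5,125,0]]'|grep -E "ee_|cont"; python3 -m pendant '[[8,0,0,0],[8,0,0,0],[8,0,0,0]]'|grep -E "ee_|cont"; python3 - <<'E'
from h import *
c=get_calibration("wrist");p,d=grab_frame("wrist");np.savez("pics/w4.npz",p=p,d=d,**c);cv2.imwrite("pics/w4.png",p[:,:,::-1])
E
```

```text
contact_force: [0.2, 0.0, 0.1]
gripper_width: 29.3
ee_pos: [551.1, 354.3, 370.7]
contact_force: [1.6, 0.8, -0.8]
ee_pos: [558.9, 354.2, 367.0]
contact_force: [-0.1, -0.2, -1.1]
```

View pics/w4.png

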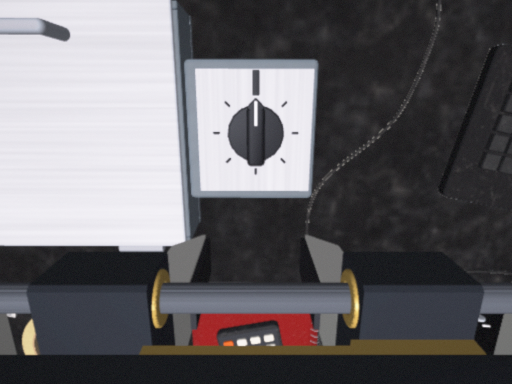

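The pointer's white line at (256,115) is in line with the thick rib at (256,83). I'll do one last check of lid height and bystanders, with the arm clear of everything.

```bash
python3 - <<'E'
from h import *
c=get_calibration("top");p,d=grab_frame("top")
K=c["intrinsics"];v,u=np.mgrid[:384,:512]
W=(np.stack([(u-K[0,2])/K[0,0],(v-K[1,2])/K[1,1],np.ones(u.shape)],-1)*d[...,None])@c["rotation"].T+c["origin"]
C=np.array([533.7,160.6]);ex=np.array([.9954,.0958]);ey=np.array([-.0958,.9954])
cx=(W[...,:2]-C)@ex;cy=(W[...,:2]-C)@ey
for a in (-88,-50,0,60):
    m=(abs(cx-a)<6)&(cy>-115)&(cy<-55);print(a,m.sum(),np.median(W[...,2][m]).round(1))
s,_=grab_frame("scene");cv2.imwrite("pics/s5.png",cv2.resize(s[130:310,110:410],None,fx=2.5,fy=2.5)[:,:,::-1])
E
```

```text
-88 292 691.6
-50 73 68.1
0 68 68.0
60 73 68.1
```

View pics/s5.png

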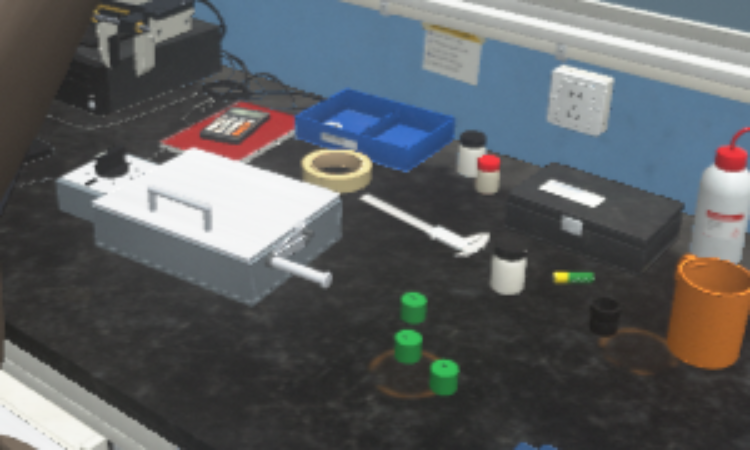

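The lid is flat and shut, only the greens are left on the bench, and the jar and loupe are in place. Handing in.

```bash
python3 -c "
from bench import r
print(r.close_job())"
```

```text
the job is handed in; nothing more can be done
None
```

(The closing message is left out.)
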